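# Nip a freshly glued book in the bench press

## Robot

A 6-joint arm with a two-finger parallel gripper is mounted at the origin on the work surface. World frame = base frame: x ahead of the robot, y to its left, z up, the work surface at z = 0. Lengths are in m, angles in rad, forces in N, time in s.
With the tool pointing down it reaches from about 0.35 to 0.775 m from the base axis. Payload 5.5 kg.
Tool frame: the origin (TCP) lies midway between the tips of the shut fingers; the grasp point (between the pads) lies 19 mm behind it; z points along the fingers, y is the line along which they close (so a half turn about z gives the same grasp; the last joint's range is limited). The gripper opens to 85 mm and grips with 20 to 120 N. Pads are 22 mm wide; open, the fingers measure 114 mm over their backs; the gripper's body (76 mm by 85 mm) begins 54 mm behind the grasp point. The pads swing forward as they close: fully open they stand 13 mm farther back than shut.
Start: joints at [-1.423, 0.313, 0.046, 1.304, 0, 1.431], TCP at [0.163, -0.551, 0.231] pointing down, gripper open.
Joint ranges: [-2.76, 2.76], [-0.86, 1.69], [-1.03, 1.26], [-2.2, 2.34], [-1.47, 1.5], [-3.14, 3.14]. Speed limits (rad/s): [2.57, 2.57, 3.14, 3.14, 3.14, 3.14].

## Interface

Orientations are given as a unit quaternion [w, x, y, z].
In Python, from workcell import get_state, read_camera, camera_info, hand_in, recognise gives the robot as it stands.
- The arm moves only by the tool arm_command, never from a script. Its argument "moves" is one flat list of numbers, 7 for each row, row after row: the opening, from -1 (shut) to 1 (fully open), then the shift along the tool's x, y, z in mm, then the turn, a rotation vector about the tool's x, y, z in rad. A call has 1 to 8 rows; each row shifts and turns the commanded pose from where the row before left it, along the tool's axes as they then stand; what a row does not reach is not made up. A row lasts 1/8 s, in which the tool goes at most 62.5 mm and 10.7 degrees, less where a joint would pass 70% of its speed; a pose out of reach is approached as far as the arm can. A call with a gripper value outside its range is refused whole. The fingers move at their own pace and stop on an object; "newtons" is the grip in N (left out, the last holds). Time passes only in rows, so rows that do not move let the fingers close. It gives the time, the measured TCP pose, the force, the opening and the grip force at its end, in the units of the state.
- get_state(): the state, without advancing time (a new reading comes with each control period).
- read_camera(name): name is "scene" or "top" or "wrist"; returns (picture, depth): 384x512x3 uint8, blue, green, red; 384x512 float32, m along the optical axis (not along the pixel's ray), 0 where there is no reading.
- camera_info(name): a dict with "fovy" (degrees; the focal length in pixels is half the picture's height over the tangent of half this angle, whatever the lens; pixels are square), "cx", "cy" (the principal point, pixels), "k1" (the pictures are not rectified: a ray, as slopes to the right and down, at radius r is drawn at 1 + k1 r^2 times it, then the intrinsics apply), "eye" and "orientation" of the camera in the world; the wrist camera has in their place "tool_from_camera" (4x4, takes a point from camera to tool coordinates, whose origin is the TCP and whose axes are the flange's). Camera axes: x right, y down, z forward; pixel columns grow to the right and rows downward; lengths in m; the calibration is good to about 2 mm. A picture is of the moment at which its call begins: read the wrist's pose just before it. camera_info takes no time and is no camera call.
- hand_in(): hands the job in; it is judged then, once.
Trained networks look in the newest picture that a camera, given by its name, has taken for a name from the list of things; names that differ only in an ending like _2 or _b are one class to them, and where a whole thing is asked for, a point or a joint stands for the part that bears it (a point fixed in the world has none). Each returns a list of dicts, best first, with "confidence" (0 to 1); they miss things now and then, are a little off and sometimes report something else, mostly with a low value. They report only what shows in the picture. A call takes as long as a camera call. They do not tell look-alikes from the thing itself.
- recognise(camera, label): "point" ([column, row] in pixels, amid what is visible of it).
The state is a dict: "clock": time; "joint_pos": joint angles; "qvel": joint speeds; "tau": joint torques, N m; "tcp_pos": TCP position; "orientation": TCP orientation; "wrist_force": force on the tool from outside, world axes, zero at the start; "ft_torque": the same for the moment, N m; "finger_gap": finger opening in m; "grip_force": force on a finger pad.
Only numpy, scipy, OpenCV 4.12 (cv2) and the standard library are available. Lean on these libraries where they do the work, as an engineer would, in place of code of your own. Each camera call takes 0.05 s, during which the arm holds its last target. There are 200 camera calls.

## Task

A freshly glued book lies in the small bench press. Wind the press's handwheel clockwise, well over one full turn, pushing it round by its spokes, until the platen has come down and nips the book firmly: keep on until you clearly feel the wheel stiffen, but do not crush the book. Then let go, leaving it clamped, without knocking over the brush cup or the paint jar beside the press.

Things in the scene. Friction and masses are not known exactly. Their poses are not given: they have to be found in the camera images.
- wheel_hub (a point): Centre of the level dark steel handwheel on top of the press, on its upright axis at spoke mid-height, 197 mm above the table. Rim: mean radius 94 mm, 14 mm round bar (inner edge at radius 87). Three spokes 120 degrees apart, 12 mm wide and high; open windows between them. Hub radius 22 mm, top 13 mm above this point, with a 12 mm radius cap 6 mm higher. Its x, y axes are the press's.
- spoke_end (a point): Point on the centre line of one of the three spokes, 80 mm from the wheel's axis, at spoke mid-height; it turns with the wheel. Its x axis points outward along that spoke, so it tells the wheel's present angle; the other two spokes lie 120 degrees either side.
- wheel (a joint): Wheel angle wound, rad, clockwise from above, counting on past 6.28; starts 0 to 0.6, stop at 11.4; it stays where left. Dry friction about 0.45 N m (8 N pushed at 55 mm radius) all the way. The platen meets the book between about 7.3 and 10 rad, by the book's thickness (26, 32 or 38 mm, not given); then the torque needed grows by about 0.45 N m per rad as the platen's springs yield.
- screw: Steel screw with the spring-seated aluminium platen (170 x 150 x 14 mm, underside 15 mm below this origin when free). Origin on the wheel's axis, 118 mm above the table at joint 0; it sinks 4.77 mm per rad, also after the platen meets the book, as the springs then yield (20 N of clamping per mm, 8 mm travel). The book lies below, on the bed 30 mm above the table. A firm nip is 40 to 100 N.
- press: Grey bench press, fixed; origin at the centre of its underside. Base 220 (x) x 300 (y) x 30 mm; two 24 mm columns at y = +-130 mm; crossbeam 50 (x) x 300 (y) mm, top at 171 mm (26 mm below spoke mid-height), with nuts over the columns to 179 mm and a boss of 24 mm radius under the hub to 181 mm. Below the wheel's windows there is nothing else above the beam.
- brush_cup: White ceramic cup with three brushes, standing loose on the table on the press's +y side; 68 mm across, 95 mm high, brushes to 148 mm. Origin at the centre of its underside.
- paint_jar: Closed blue paint jar, 60 mm across and 70 mm high, standing loose on the table on the press's -y side. Origin at the centre of its underside.
Not all that is in view belongs to the job. Several things look just like the brush_cup: the one meant starts nearest to the robot's base.

How it is judged:
By the outcome, as a careful person would: the job done as asked, in the order asked, and still so for the second after the job is handed in, with the robot touching nothing.
It also fails if it takes over 66 s, if anything falls off the work surface, if the arm or the gripper's body presses on something with over 40 N, if the wrist force passes 120 N, or if a joint passes its speed limit or range.

## Working session

There is one attempt and no reset: what is moved stays moved. The work goes in short steps, Python scripts to look and compute and a tool call to move; the robot and the scene stay as the last step left them, time stands still between calls to the robot, and variables do not carry over. Pictures are saved under pics/ and viewed, at most 10 in all, crops included, and the job is handed in when it is done.

Besides the shell and the picture viewer there is one more tool, called by a JSON object that holds its "name" and its "arguments", one argument or row to a line. arm_command: Moves the arm, as the interface text tells. Its arguments: {"type":"object","properties":{"moves":{"type":"array"},"newtons":{"type":"number"}},"required":["moves"]}

```bash
mkdir -p pics
cat > h.py <<'E'
import numpy as np, cv2
from workcell import *
from scipy.spatial.transform import Rotation as R
def q2m(q): return R.from_quat([q[1],q[2],q[3],q[0]]).as_matrix()
def cam(name):
    i=camera_info(name); s=get_state()
    if name=="wrist":
        T=np.array(i["tool_from_camera"]); M=q2m(s["orientation"])
        return i,M@T[:3,:3],M@T[:3,3]+np.array(s["tcp_pos"])
    return i,q2m(i["orientation"]),np.array(i["eye"])
def rays(i,px):
    f=192/np.tan(np.radians(i["fovy"])/2)
    K=np.array([[f,0,i["cx"]],[0,f,i["cy"]],[0,0,1]])
    p=(np.atleast_2d(px).astype(float)-[i["cx"],i["cy"]])/f
    u=p.copy()
    for _ in range(20): u=p/(1+i["k1"]*(u**2).sum(1,keepdims=True))
    return np.c_[u,np.ones(len(u))]
def atz(c,px,z):
    i,M,e=c; d=rays(i,px)@M.T; return e+d*((z-e[2])/d[:,2])[:,None]
def cloud(c,dep):
    i,M,e=c; v,u=np.nonzero(dep>0); r=rays(i,np.c_[u,v]); return np.c_[u,v],e+(r*dep[v,u][:,None])@M.T
E
python3 - <<'E'
from h import *
for n in ["scene","top"]:
    c=cam(n); im,d=read_camera(n); cv2.imwrite(f"pics/{n}.png",im); np.savez(f"{n}.npz",im=im,d=d)
    print(n,c[0]["fovy"],c[2],c[1].round(2).tolist())
    for l in ["wheel_hub","spoke_end","press","brush_cup","paint_jar","wheel"]:
        print(l,[(np.round(x["point"]),round(x["confidence"],2)) for x in recognise(n,l)])
s=get_state();print(s)
E
```

```text
scene 46.35273813526129 [1.09550571 0.89468289 0.82662504] [[-0.84, 0.34, -0.42], [0.54, 0.49, -0.68], [-0.03, -0.8, -0.6]]
wheel_hub [(array([237., 169.]), 0.75)]
spoke_end [(array([239., 137.]), 0.65)]
press [(array([240., 171.]), 0.72)]
brush_cup [(array([245., 254.]), 0.93), (array([267., 218.]), 0.74), (array([286., 258.]), 0.74), (array([310., 306.]), 0.72)]
paint_jar []
wheel [(array([235., 134.]), 0.92)]
top 55.100653929105675 [0.54670044 0.08281458 1.07844572] [[-0.02, -1.0, 0.08], [-1.0, 0.02, 0.01], [-0.01, -0.08, -1.0]]
wheel_hub [(array([307., 211.]), 0.8)]
spoke_end [(array([314., 214.]), 0.95)]
press [(array([306., 217.]), 0.58)]
brush_cup [(array([207., 163.]), 0.98), (array([130., 170.]), 0.88), (array([232., 198.]), 0.87), (array([177., 188.]), 0.79)]
paint_jar [(array([372., 247.]), 0.77)]
wheel [(array([313., 216.]), 0.63)]
{'clock': 0.7, 'joint_pos': array([-1.42258487e+00,  3.13166424e-01,  4.61379128e-02,  1.30362163e+00,
        1.64523149e-05,  1.43120098e+00]), 'qvel': array([ 0.00061358, -0.00147041, -0.00176185,  0.00051954, -0.00034795,
       -0.00075611]), 'tau': array([-8.16633274e-04, -4.80293047e+01,  2.98746532e+01, -2.59652452e-04,
       -1.96160340e-04, -3.28777944e-06]), 'tcp_pos': array([ 0.16321937, -0.55140065,  0.23135783]), 'orientation': array([7.30569920e-05, 9.89663758e-01, 1.43407252e-01, 8.54096903e-06]), 'wrist_force': array([ 0.15043054, -0.77500574,  0.18800254]), 'ft_torque': array([-0.01255136, -0.03899016,  0.03653723]), 'grip_force': 0.0, 'finger_gap': 0.08517018624547754}
```

View pics/top.png

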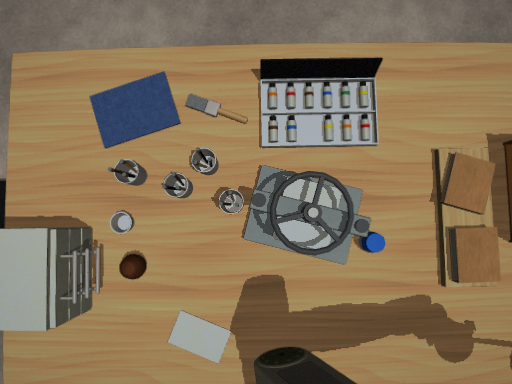

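View pics/scene.png

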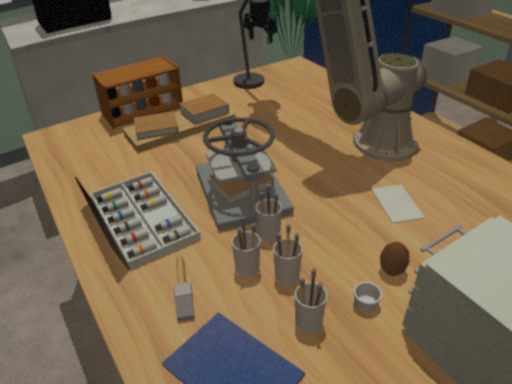

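Run:
```python
from h import *
for n in ["top","scene"]:
    z=np.load(n+".npz"); c=cam(n); px,P=cloud(c,z["d"]); 
    m=(P[:,2]>0.188)&(P[:,2]<0.225)&(abs(P[:,0]-.52)<.3)&(abs(P[:,1])<.3)
    Q=P[m]; print(n,m.sum(),Q.mean(0),Q.min(0),Q.max(0))
    # circle fit over rim
    from scipy.optimize import least_squares
    g=least_squares(lambda t:np.minimum(0.02,abs(np.hypot(Q[:,0]-t[0],Q[:,1]-t[1])-.094)),[*np.median(Q[:,:2],0)])
    ctr=g.x; rr=np.hypot(*(Q[:,:2]-ctr).T); a=np.degrees(np.arctan2(Q[:,1]-ctr[1],Q[:,0]-ctr[0]))
    sel=(rr>.035)&(rr<.08)
    h=np.histogram(a[sel],36,(-180,180))[0]; print(ctr,np.median(Q[(rr>.085)&(rr<.1)][:,2]),h)
    th=a[sel]; print("spoke",np.degrees(np.angle(np.exp(3j*np.radians(th)).mean()))/3)
    print("rimhist",np.histogram(rr,11,(0,.11))[0])
```

```text
top 2336 [ 0.54154757 -0.03881373  0.20446972] [ 0.23305887 -0.14433727  0.18834821] [0.66606618 0.09629679 0.22489263]
[ 0.56632504 -0.04442017] 0.20299936384145856 [ 0  0  0 37 69  2  0  0  0  0  0  0  0  0  0 32 71  0  0  0  0  0  0  0
  0  0  0 30 64  1  0  0  0  0  0  0]
spoke -17.821615800519517
rimhist [  58  167  112   65   69   67   69   68  458 1004   22]
scene 1596 [ 0.50347783 -0.01844193  0.20264629] [ 0.22122948 -0.14075481  0.18810867] [0.66859326 0.09879798 0.22476816]
[ 0.56927914 -0.04091872] 0.2010152179584488 [ 0  0  0 20 20  0  0  0  0  0  0  0  0  0  1 19 66  0  0  0  0  0  0  0
  0  0  0 15 52  7  0  0  0  0  0  0]
spoke -17.67966476395464
rimhist [ 30 130  53  36  42  47  46  44 235 578   8]
```

The top view shows the handwheel at about (313,212), with spokes pointing up-left, left and right. The nearest cup is at (231,201) and the jar at (373,242). The scene view shows the book under the platen at about (240,180). Both views put the hub at about (0.568, -0.043) with the rim top at 0.203, which matches the text. The spokes lie at -17.7°, 102.3° and -137.7°.

Plan: use the shut fingers as a peg in the window at -78° and push the wheel round with the tool's orientation held fixed.

{"name": "arm_command", "arguments": {
  "moves": [-1,0,0,-10,0,0,-0.183,-1,0,0,-10,0,0,-0.183,-1,0,0,-10,0,0,-0.183,-1,0,0,-10,0,0,-0.183,-1,0,0,-10,0,0,-0.183,-1,0,0,-10,0,0,-0.183,-1,0,0,-10,0,0,-0.183],
  "newtons": 60
}}

```text
clock: 1.58
tcp_pos: [0.1632, -0.5514, 0.3017]
orientation: [0.0, 0.706, 0.709, -0.0]
wrist_force: [0.5, -0.1, 0.2]
finger_gap: 0.0001
grip_force: 0.0
```

Run:
```python
from h import *
s=get_state();print(s["clock"],s["tcp_pos"],q2m(s["orientation"]).round(3).tolist(),s["joint_pos"].round(2),s["finger_gap"])
H=np.array([.568,-.0427])
for n in ["top","scene"]:
    z=np.load(n+".npz"); px,P=cloud(cam(n),z["d"])
    D=P[:,:2]-H
    # beam top: fit direction
    m=(P[:,2]>.163)&(P[:,2]<.183)&(np.hypot(*D.T)<.16)
    B=D[m]; _,_,V=np.linalg.svd(B-B.mean(0)); print(n,"beam dir deg",np.degrees(np.arctan2(V[0,1],V[0,0])),m.sum())
    a=np.radians(-15); L=D@np.array([[np.cos(a),-np.sin(a)],[np.sin(a),np.cos(a)]])
    m=(abs(L[:,0])<.10)&(abs(L[:,1])<.11)
    h,e=np.histogram(P[m][:,2],np.arange(.02,.13,.003)); print([(round(x*1e3),int(k)) for x,k in zip(e,h)])
```

```text
1.575 [ 0.16320788 -0.55135893  0.30167978] [[-0.004, 1.0, 0.0], [1.0, 0.004, -0.0], [-0.0, 0.0, -1.0]] [-1.42  0.31  0.21  1.47  0.    0.14] 7.44162399903023e-05
top beam dir deg 74.76361597947297 1747
[(20, 0), (23, 14), (26, 181), (29, 474), (32, 179), (35, 3), (38, 0), (41, 0), (44, 0), (47, 0), (50, 0), (53, 0), (56, 0), (59, 1), (62, 3), (65, 0), (68, 0), (71, 0), (74, 0), (77, 0), (80, 0), (83, 0), (86, 0), (89, 0), (92, 0), (95, 0), (98, 0), (101, 0), (104, 1), (107, 1), (110, 24), (113, 553), (116, 1275), (119, 227), (122, 5), (125, 0)]
scene beam dir deg 75.66423038521913 718
[(20, 0), (23, 0), (26, 85), (29, 582), (32, 238), (35, 52), (38, 43), (41, 40), (44, 47), (47, 34), (50, 45), (53, 42), (56, 23), (59, 141), (62, 273), (65, 36), (68, 0), (71, 0), (74, 0), (77, 0), (80, 0), (83, 0), (86, 0), (89, 0), (92, 0), (95, 0), (98, 0), (101, 2), (104, 26), (107, 49), (110, 47), (113, 139), (116, 648), (119, 154), (122, 2), (125, 6)]
```

{"name": "arm_command", "arguments": {
  "moves": [-1,35,32,0,0,0,0,-1,35,32,0,0,0,0,-1,35,32,0,0,0,0,-1,35,32,0,0,0,0,-1,35,32,0,0,0,0,-1,35,32,0,0,0,0,-1,35,32,0,0,0,0]
}}

```text
clock: 2.45
tcp_pos: [0.3886, -0.3057, 0.3015]
orientation: [0.0, 0.708, 0.706, -0.0]
wrist_force: [0.3, -0.3, 0.1]
finger_gap: 0.0001
grip_force: 0.0
```

{"name": "arm_command", "arguments": {
  "moves": [-1,35,32,0,0,0,0,-1,35,32,0,0,0,0,-1,35,32,0,0,0,0,-1,35,32,0,0,0,0,-1,35,32,0,0,0,0,-1,35,32,0,0,0,0,-1,0,0,0,0,0,0]
}}

```text
clock: 3.32
tcp_pos: [0.5816, -0.0948, 0.3006]
orientation: [-0.0, 0.706, 0.708, 0.0]
wrist_force: [-0.6, -0.7, -0.4]
finger_gap: 0.0004
grip_force: 0.0
```

Run:
```python
from h import *
s=get_state();c=cam("wrist");im,d=read_camera("wrist");cv2.imwrite("pics/w1.png",im)
print(s["clock"],s["tcp_pos"],s["joint_pos"].round(2),s["wrist_force"])
px,P=cloud(c,d); Q=P[(P[:,2]>.18)&(P[:,2]<.23)&(np.hypot(P[:,0]-.568,P[:,1]+.0427)<.13)]
print(len(Q),np.median(Q,0))
from scipy.optimize import least_squares
if len(Q)>300:
  g=least_squares(lambda t:np.minimum(.02,abs(np.hypot(Q[:,0]-t[0],Q[:,1]-t[1])-.094)),[.568,-.0427]);print(g.x)
```

```text
3.325 [ 0.58164851 -0.09478652  0.30060074] [-0.3   0.34  0.25  1.48  0.    1.27] [-0.57811342 -0.73553466 -0.38716523]
21805 [ 0.55950409 -0.04427242  0.20355151]
[ 0.56625267 -0.04603183]
```

View pics/w1.png

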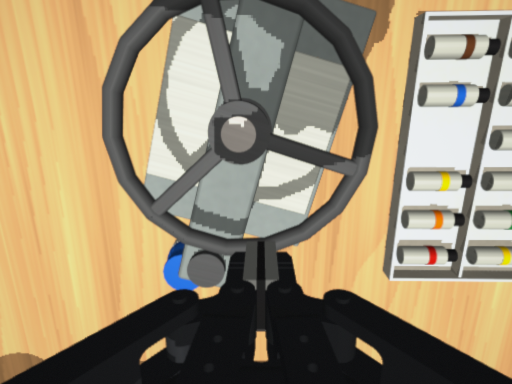

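{"name": "arm_command", "arguments": {
  "moves": [-1,0,0,30,0,0,0,-1,0,0,30,0,0,0,-1,0,0,30,0,0,0,-1,0,0,26,0,0,0,-1,0,0,0,0,0,0]
}}

```text
clock: 4.0
tcp_pos: [0.5778, -0.0979, 0.1835]
orientation: [-0.002, 0.708, 0.706, -0.001]
wrist_force: [-0.8, 0.6, -0.6]
finger_gap: 0.0005
grip_force: 0.0
```

```bash
cat >> h.py <<'E'
H=np.array([.567,-.044])
def plan(n,step,r=.055):
    s=get_state(); p=np.array(s["tcp_pos"])[:2]; d=p-H; a=np.arctan2(d[1],d[0]); f=np.array(s["wrist_force"])
    t=np.array([np.sin(a),-np.cos(a)]) # clockwise tangent
    print("t",s["clock"],"z",s["tcp_pos"][2],"r",np.hypot(*d),"ang",np.degrees(a),"F",f.round(1),"Ftan",-f[:2]@t,"torque",-f[:2]@t*np.hypot(*d),"j6",s["joint_pos"][[0,5]].round(2))
    k=a-np.radians(step)*np.arange(1,n+1); W=H+r*np.c_[np.cos(k),np.sin(k)]; q=p*1e3
    for w in W:
        m=np.round(w*1e3-q); q=q+m; print(f"[-1, {m[1]:.0f}, {m[0]:.0f}, 0, 0, 0, 0]")
E
python3 -c "
from h import *
plan(24,15)"
```

```text
t 4.0 z 0.1834752783012174 r 0.05498275045289991 ang -78.65688549899173 F [-0.8  0.6 -0.6] Ftan -0.6444054798724721 torque -0.03543118569030935 j6 [-0.3   1.27]
[-1, -1, -14, 0, 0, 0, 0]
[-1, 3, -14, 0, 0, 0, 0]
[-1, 6, -13, 0, 0, 0, 0]
[-1, 10, -11, 0, 0, 0, 0]
[-1, 12, -8, 0, 0, 0, 0]
[-1, 13, -5, 0, 0, 0, 0]
[-1, 14, -1, 0, 0, 0, 0]
[-1, 15, 3, 0, 0, 0, 0]
[-1, 12, 6, 0, 0, 0, 0]
[-1, 11, 10, 0, 0, 0, 0]
[-1, 8, 12, 0, 0, 0, 0]
[-1, 5, 13, 0, 0, 0, 0]
[-1, 1, 15, 0, 0, 0, 0]
[-1, -3, 14, 0, 0, 0, 0]
[-1, -6, 13, 0, 0, 0, 0]
[-1, -10, 10, 0, 0, 0, 0]
[-1, -12, 8, 0, 0, 0, 0]
[-1, -13, 5, 0, 0, 0, 0]
[-1, -15, 1, 0, 0, 0, 0]
[-1, -14, -3, 0, 0, 0, 0]
[-1, -13, -6, 0, 0, 0, 0]
[-1, -10, -9, 0, 0, 0, 0]
[-1, -8, -12, 0, 0, 0, 0]
[-1, -5, -14, 0, 0, 0, 0]
```

{"name": "arm_command", "arguments": {
  "moves": [-1,-1,-14,0,0,0,0,-1,3,-14,0,0,0,0,-1,6,-13,0,0,0,0,-1,10,-11,0,0,0,0,-1,12,-8,0,0,0,0,-1,13,-5,0,0,0,0]
}}

```text
clock: 4.75
tcp_pos: [0.5187, -0.0577, 0.1881]
orientation: [0.006, 0.709, 0.705, 0.0]
wrist_force: [7.9, -13.4, 0.7]
finger_gap: 0.0004
grip_force: 6.3
```

```bash
python3 -c "
from h import *
plan(18,15)"
```

```text
t 4.75 z 0.1880768749021329 r 0.05019534286239053 ang -164.1867113917842 F [  7.9 -13.4   0.7] Ftan 15.078605093323626 torque 0.7568757525459676 j6 [-0.26  1.31]
[-1, 13, -7, 0, 0, 0, 0]
[-1, 14, 2, 0, 0, 0, 0]
[-1, 13, 5, 0, 0, 0, 0]
[-1, 12, 9, 0, 0, 0, 0]
[-1, 9, 11, 0, 0, 0, 0]
[-1, 6, 13, 0, 0, 0, 0]
[-1, 2, 15, 0, 0, 0, 0]
[-1, -2, 14, 0, 0, 0, 0]
[-1, -5, 13, 0, 0, 0, 0]
[-1, -9, 12, 0, 0, 0, 0]
[-1, -11, 9, 0, 0, 0, 0]
[-1, -13, 5, 0, 0, 0, 0]
[-1, -15, 2, 0, 0, 0, 0]
[-1, -14, -1, 0, 0, 0, 0]
[-1, -13, -6, 0, 0, 0, 0]
[-1, -12, -8, 0, 0, 0, 0]
[-1, -9, -12, 0, 0, 0, 0]
[-1, -5, -13, 0, 0, 0, 0]
```

{"name": "arm_command", "arguments": {
  "moves": [-1,14,-1,0,0,0,0,-1,15,3,0,0,0,0,-1,12,6,0,0,0,0,-1,11,10,0,0,0,0,-1,8,12,0,0,0,0,-1,5,13,0,0,0,0]
}}

```text
clock: 5.5
tcp_pos: [0.5543, 0.0093, 0.1859]
orientation: [-0.001, 0.708, 0.706, -0.004]
wrist_force: [-10.5, -5.4, 1.3]
finger_gap: 0.0
grip_force: 5.2
```

```bash
python3 -c "
from h import *
plan(1,15)"
```

```text
t 5.5 z 0.1858932139727027 r 0.054775084470122165 ang 103.39008043079824 F [-10.5  -5.4   1.3] Ftan 11.461653877019772 torque 0.6278130592810612 j6 [-0.13  1.45]
[-1, 2, 14, 0, 0, 0, 0]
```

{"name": "arm_command", "arguments": {
  "moves": [-1,1,15,0,0,0,0,-1,-3,14,0,0,0,0,-1,-6,13,0,0,0,0,-1,-10,10,0,0,0,0,-1,-12,8,0,0,0,0,-1,-13,5,0,0,0,0]
}}

```text
clock: 6.25
tcp_pos: [0.6192, -0.0294, 0.1845]
orientation: [-0.005, 0.707, 0.707, -0.0]
wrist_force: [-7.2, 11.1, 1.6]
finger_gap: 0.0003
grip_force: 5.4
```

{"name": "arm_command", "arguments": {
  "moves": [-1,-15,1,0,0,0,0,-1,-14,-3,0,0,0,0,-1,-13,-6,0,0,0,0,-1,-10,-9,0,0,0,0,-1,-8,-12,0,0,0,0,-1,-5,-14,0,0,0,0]
}}

```text
clock: 7.0
tcp_pos: [0.5833, -0.0956, 0.1876]
orientation: [0.002, 0.707, 0.707, 0.004]
wrist_force: [12.4, 7.6, -1.4]
finger_gap: 0.0
grip_force: 5.6
```

Run:
```python
from h import *
plan(1,15)
c=cam("top");im,d=read_camera("top");px,P=cloud(c,d);cv2.imwrite("pics/t2.png",im)
D=P[:,:2]-H; m=(abs(P[:,2]-.2)<.012)&(np.hypot(*D.T)>.035)&(np.hypot(*D.T)<.08)
print(np.histogram(np.degrees(np.arctan2(D[m,1],D[m,0])),36,(-180,180))[0])
```

```text
t 7.0 z 0.18759860518176338 r 0.05414241159150553 ang -72.42961265560835 F [12.4  7.6 -1.4] Ftan 14.14536748619669 torque 0.7658643085507612 j6 [-0.3   1.27]
[-1, -3, -14, 0, 0, 0, 0]
[ 0  0  0  0  0  0  0  4 11  2  0  0  0  0  0  0  0  0  0  4 70 29  0  0
  0  0  0  0  0  0  0  1 69 34  0  0]
```

{"name": "arm_command", "arguments": {
  "moves": [-1,-1,-14,0,0,0,0,-1,3,-14,0,0,0,0,-1,6,-13,0,0,0,0,-1,10,-11,0,0,0,0,-1,12,-8,0,0,0,0,-1,13,-5,0,0,0,0,-1,14,-1,0,0,0,0,-1,7,1,0,0,0,0]
}}

```text
clock: 8.05
tcp_pos: [0.5168, -0.0363, 0.1881]
orientation: [0.005, 0.709, 0.706, -0.001]
wrist_force: [0.5, -13.0, 3.9]
finger_gap: 0.0003
grip_force: 5.2
```

```bash
cat >> h.py <<'E'
def spokes():
    c=cam("top");im,d=read_camera("top");px,P=cloud(c,d);D=P[:,:2]-H
    r=np.hypot(*D.T); m=(abs(P[:,2]-.2)<.012)&(r>.035)&(r<.08)
    a=np.degrees(np.arctan2(D[m,1],D[m,0])); print(np.histogram(a,36,(-180,180))[0])
    print("spoke mod120",np.degrees(np.angle(np.median(np.exp(3j*np.radians(a)).real)+1j*np.median(np.exp(3j*np.radians(a)).imag)))/3)
E
python3 - <<'E'
from h import *
plan(1,15);spokes()
E
```

```text
t 8.05 z 0.18805179840563416 r 0.05083110151211595 ang 171.28171963650476 F [  0.5 -13.    3.9] Ftan 12.798433402668879 torque 0.6505584674871173 j6 [-0.22  1.35]
[-1, 14, -0, 0, 0, 0, 0]
[ 0  0  0  0  0  0  0  0  0  0  0  0  0  0  0  0  0  0  0  1 57 44  0  0
  0  0  0  0  0  0  0  0 29  8  0  0]
spoke mod120 28.64279617939952
```

Run:
```python
import numpy as np
a=np.radians(169.3-5*np.arange(0,25)); W=np.round(55*np.c_[np.sin(a),np.cos(a)]*2)/2
for k,w in enumerate(np.diff(W,axis=0)): print(k+1,w)
```

```text
1 [5. 1.]
2 [4.5 1.5]
3 [4.5 2. ]
4 [4. 2.]
5 [4. 3.]
6 [4. 3.]
7 [3.5 3. ]
8 [3.  3.5]
9 [3. 4.]
10 [2.5 4. ]
11 [2.  4.5]
12 [2.  4.5]
13 [1.5 4.5]
14 [1.  4.5]
15 [0.5 5. ]
16 [0.  4.5]
17 [-0.5  5. ]
18 [-0.5  4.5]
19 [-1.  5.]
20 [-1.5  4.5]
21 [-2.   4.5]
22 [-2.  4.]
23 [-3.  4.]
24 [-3.  4.]
```

{"name": "arm_command", "arguments": {
  "moves": [-1,5,1,0,0,0,0,-1,4.5,1.5,0,0,0,0,-1,4.5,2,0,0,0,0,-1,4,2,0,0,0,0,-1,4,3,0,0,0,0,-1,4,3,0,0,0,0]
}}

```text
clock: 8.85
tcp_pos: [0.5263, -0.01, 0.1867]
orientation: [0.002, 0.709, 0.705, -0.003]
wrist_force: [-4.6, -8.8, 2.9]
finger_gap: 0.0001
grip_force: 4.5
```

{"name": "arm_command", "arguments": {
  "moves": [-1,3.5,3,0,0,0,0,-1,3,3.5,0,0,0,0,-1,3,4,0,0,0,0,-1,2.5,4,0,0,0,0]
}}

```text
clock: 9.35
tcp_pos: [0.5396, 0.0029, 0.1861]
orientation: [0.0, 0.708, 0.706, -0.003]
wrist_force: [-7.1, -5.5, 2.2]
finger_gap: 0.0002
grip_force: 3.9
```

Run:
```python
from h import *
plan(1,15);spokes()
```

```text
t 9.35 z 0.18608048052552803 r 0.05427815338023425 ang 120.26982661009455 F [-7.1 -5.5  2.2] Ftan 8.938099614948392 torque 0.48514354182798153 j6 [-0.14  1.43]
[-1, 6, 13, 0, 0, 0, 0]
[ 0  0  0  0  0  0  0  0  0  0  0  0  0  0  0 32 11  0  0  0  0  0  0  0
  0  0  0  9  1  0  0  0  0  0  0  0]
spoke mod120 -22.65349959143819
```

{"name": "arm_command", "arguments": {
  "moves": [-1,2,4.5,0,0,0,0,-1,2,4.5,0,0,0,0,-1,1.5,4.5,0,0,0,0]
}}

```text
clock: 9.78
tcp_pos: [0.5514, 0.0086, 0.1855]
orientation: [-0.001, 0.708, 0.706, -0.004]
wrist_force: [-10.8, -7.2, 2.6]
finger_gap: -0.0
grip_force: 5.3
```

{"name": "arm_command", "arguments": {
  "moves": [-1,1,4.5,0,0,0,0,-1,0.5,5,0,0,0,0,-1,0,4.5,0,0,0,0]
}}

```text
clock: 10.15
tcp_pos: [0.5638, 0.0106, 0.1848]
orientation: [-0.003, 0.708, 0.706, -0.005]
wrist_force: [-14.8, -5.2, 2.3]
finger_gap: -0.0001
grip_force: 6.0
```

Run:
```python
from h import *
plan(1,15);spokes()
```

```text
t 10.15 z 0.18477301042982933 r 0.054702090958928265 ang 93.3738917438569 F [-14.8  -5.2   2.3] Ftan 15.130784276667075 torque 0.8276855377821639 j6 [-0.12  1.45]
[-1, -1, 14, 0, 0, 0, 0]
[0 0 0 0 0 0 0 0 0 0 0 0 0 0 0 0 0 0 0 0 0 0 0 0 0 0 0 0 0 0 0 0 0 0 0 0]
spoke mod120 nan
  return _methods._mean(a, axis=axis, dtype=dtype,
  ret = ret.dtype.type(ret / rcount)
```

{"name": "arm_command", "arguments": {
  "moves": [-1,-0.5,5,0,0,0,0,-1,-0.5,4.5,0,0,0,0,-1,0,0,0,0,0,0]
}}

```text
clock: 10.58
tcp_pos: [0.5732, 0.0103, 0.1843]
orientation: [-0.004, 0.708, 0.706, -0.004]
wrist_force: [-13.1, -2.8, 0.6]
finger_gap: -0.0001
grip_force: 5.0
```

Run:
```python
from h import *
plan(1,15)
for n in ["scene","wrist"]:
    c=cam(n);im,d=read_camera(n);cv2.imwrite(f"pics/{n}3.png",im);px,P=cloud(c,d)
    D=P[:,:2]-H;r=np.hypot(*D.T);m=(abs(P[:,2]-.2)<.012)&(r>.03)&(r<.085)
    print(n,np.histogram(np.degrees(np.arctan2(D[m,1],D[m,0])),72,(-180,180))[0])
    a=np.radians(-15); L=D@np.array([[np.cos(a),-np.sin(a)],[np.sin(a),np.cos(a)]])
    m=(abs(L[:,0])<.10)&(abs(L[:,1])<.11)
    h,e=np.histogram(P[m][:,2],np.arange(.03,.13,.002)); print([(round(x*1e3),int(k)) for x,k in zip(e,h) if k])
```

```text
t 10.575 z 0.18433500721185195 r 0.054658349325169366 ang 83.48491281351743 F [-13.1  -2.8   0.6] Ftan 12.690974222619488 torque 0.6936677023366558 j6 [-0.12  1.45]
[-1, -3, 14, 0, 0, 0, 0]
scene [ 0  0  0  0  0  0  0  0  0  0  0  0  0  0  0  0  0  1  0  0  0  1  0 12
 32 41  7  0  1  0  0  0  0  0  0  0  0  0  0  0  0  0  0  0  0  0  1 21
 18 14 18 15 15 13  7  2  0  0  0  0  0  0  1  1  0  1  2  0  1  1  4 16]
[(30, 390), (32, 182), (34, 56), (36, 19), (38, 23), (40, 22), (42, 15), (44, 18), (46, 18), (48, 15), (50, 15), (52, 14), (54, 11), (56, 5), (58, 6), (60, 16), (62, 21), (64, 30), (66, 32), (68, 26), (70, 37), (72, 52), (74, 309), (76, 508), (78, 230), (80, 27), (82, 7), (84, 15), (86, 25), (88, 15), (90, 3), (94, 2), (96, 1), (100, 1)]
wrist [   0    0    0    0    0    0    0    0    0    0    0    0    0    0
    0    0    0    0    0    0    0    0    0    0    0    0    0    0
    0    0    0    0    0    0    0    0    0    0    0   21   22   51
   56   35   11   30   38  603 1014  740  204  257  338  352  278  115
    0    0    2    0    0    0    0    0    0    0    0    0    0    0
    3   38]
[(30, 4727), (32, 93), (60, 2), (62, 5), (64, 41), (66, 48), (68, 54), (70, 55), (72, 59), (74, 1675), (76, 7003), (78, 135)]
```

View pics/scene3.png

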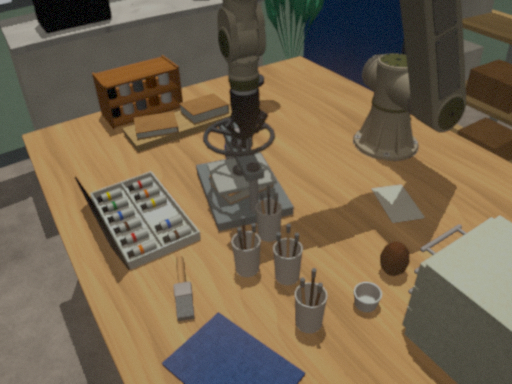

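The scene view shows the platen down on the book at about (238,178), and the cups are undisturbed. The platen top is at 76 mm, so it sits on a 32 mm book. The wheel is at about 9.13 rad, which gives roughly 50 N. I'll push 6° more, then back off and lift out.

{"name": "arm_command", "arguments": {
  "moves": [-1,-1,5,0,0,0,0,-1,-0.5,1.5,0,0,0,0,-1,0,0,0,0,0,0]
}}

```text
clock: 11.05
tcp_pos: [0.5788, 0.0092, 0.1841]
orientation: [-0.004, 0.708, 0.706, -0.005]
wrist_force: [-15.0, -1.1, 0.2]
finger_gap: -0.0002
grip_force: 5.7
```

{"name": "arm_command", "arguments": {
  "moves": [-1,1.5,-5,0,0,0,0,-1,0,-7,0,0,0,0,-1,0,-6,0,0,0,0,-1,0,0,0,0,0,0,-1,0,0,-20,0,0,0,-1,0,0,-30,0,0,0,-1,0,0,-40,0,0,0,-1,0,0,-30,0,0,0]
}}

```text
clock: 12.05
tcp_pos: [0.5684, 0.0107, 0.3072]
orientation: [0.001, 0.708, 0.706, 0.001]
wrist_force: [0.7, 0.4, -0.1]
finger_gap: -0.0001
grip_force: 0.0
```

{"name": "arm_command", "arguments": {
  "moves": [-1,-35,-32,0,0,0,0,-1,-35,-32,0,0,0,0,-1,-35,-32,0,0,0,0,-1,-35,-32,0,0,0,0,-1,-35,-32,0,0,0,0,-1,-35,-32,0,0,0,0,-1,0,0,0,0,0,0]
}}

```text
clock: 12.92
tcp_pos: [0.374, -0.2009, 0.3057]
orientation: [0.001, 0.71, 0.705, -0.0]
wrist_force: [0.1, 0.3, 1.0]
finger_gap: 0.0001
grip_force: 0.0
```

Run:
```python
from h import *
s=get_state();print(s["clock"],s["tcp_pos"],s["wrist_force"]);spokes()
im,d=read_camera("top");cv2.imwrite("pics/t4.png",im)
```

```text
12.925 [ 0.37401196 -0.20087663  0.30572076] [0.09807963 0.33023334 1.04236539]
[18  0  0  0  0  0  0  0  0  0 16 78  7  0  0  0  0  0  0  0  0  0  7 76
 17  0  0  0  0  0  0  0  0  0  7 81]
spoke mod120 55.235454048326396
```

View pics/t4.png

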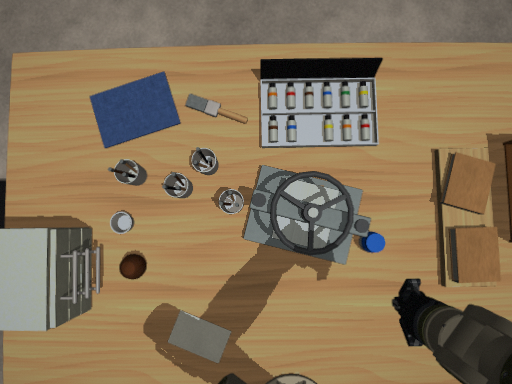

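The top view shows the wheel turned with a spoke at 55°, so the total wound is about 9.25 rad, or roughly 60 N of clamping. The cup at (231,201) and the jar at (373,242) are untouched, and the arm is clear.

```bash
python3 -c "
from workcell import *
print(hand_in())"
```

```text
the job is handed in; nothing more can be done
None
```

I wound the handwheel clockwise to about 9.25 rad and felt it stiffen on the 32 mm book; the nip is roughly 60 N (estimated from wheel angle), the arm is clear, the cup and jar are undisturbed, and the job is handed in.

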